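Pack the extruder-die canisters, heavy one lowest

ROBOT

A 6-joint arm with a two-finger parallel gripper is mounted at the origin on the work surface. World frame = base frame: x ahead of the robot, y to its left, z up, the work surface at z = 0. Lengths are in m, angles in degrees, forces in N, time in s.
With the tool pointing down it reaches from about 0.25 to 0.725 m from the base axis. Payload 9.7 kg.
Tool frame: the origin (TCP) lies at the very end of the fingers, on their centre line; the grasp point (between the pads) lies 19 mm behind it; y points along the fingers, x is the direction in which the jaws open and shut, and the axes are right-handed (so a half turn about y gives the same grasp; the last joint's range is limited). The gripper opens to 85 mm and grips with 20 to 120 N. Pads are 22 mm wide; open, the fingers measure 114 mm over their backs; the gripper's body (76 mm by 85 mm) begins 54 mm behind the grasp point. The pads swing forward as they close: fully open they stand 13 mm farther back than shut.
Start: joints at [71.161, 4.979, 10.078, 95.1, 0, 90], TCP at [0.178, 0.521, 0.231] pointing down, gripper open.
Joint ranges: [-179.16, 179.16], [-48.56, 103.87], [-65.8, 70.77], [-126.05, 130.52], [-82.76, 87.17], [-180, 180]. Speed limits (degrees/s): [127.2, 127.2, 147.25, 180, 180, 180].

INTERFACE

Orientations are given as [roll, pitch, yaw] about the fixed x, y, z axes, in that order (R = Rz(yaw) Ry(pitch) Rx(roll)).
In Python, from workcell import bot gives the robot as it stands.
- The arm moves only by the shell command python3 -m jog 'ROWS' [FORCE]. ROWS is JSON, a list of rows, each a list of 7 numbers: the closure, from 0 (fully open) to 1 (shut), then the shift along the world's x, y, z in units of 25 mm (1.0 is 25 mm), then the turn, a rotation vector about the world's x, y, z in units of 5 degrees (1.0 is 5 degrees). A call has 1 to 5 rows; each row is the pose to reach, as a shift and turn from the pose commanded when the call began; what a row does not reach only later rows make up. A row lasts 1/10 s, in which the tool goes at most 50 mm and 8.59 degrees, less where a joint would pass 70% of its speed; a pose out of reach is approached as far as the arm can. A call with a gripper value outside its range is refused whole. The fingers move at their own pace and stop on an object; FORCE is the grip in N (left out, the last holds). Time passes only in rows, so rows that repeat a pose let the fingers close. It gives the time, the measured TCP pose, the force and the opening at its end, in the units of the state.
- bot.get_obs(): the state, without advancing time (a new reading comes with each control period).
- bot.camera(name): name is "scene" or "side" or "wrist"; returns (picture, depth): 480x640x3 uint8, red, green, blue; 480x640 float32, m along the optical axis (not along the pixel's ray), 0 where there is no reading.
- bot.camera_model(name): a dict with "fx", "fy", "cx", "cy" (pixels), "rvec" (rotation vector, rad) and "tvec" (3), from world to camera coordinates, as OpenCV has them; the wrist camera has in their place "tool_from_camera" (4x4, takes a point from camera to tool coordinates, whose origin is the TCP and whose axes are the tool frame's). Camera axes: x right, y down, z forward; pixel columns grow to the right and rows downward; lengths in m; the calibration is good to about 2 mm. A picture is of the moment at which its call begins: read the wrist's pose just before it. camera_model takes no time and is no camera call.
- bot.job_done(): hands the job in, once; it reports no verdict.
Trained networks look in the newest picture that a camera, given by its name, has taken for a name from the list of things; names that differ only in an ending like _2 or _b are one class to them, and where a whole thing is asked for, a point or a joint stands for the part that bears it (a point fixed in the world has none). Each returns a list of dicts, best first, with "conf" (0 to 1); they miss things now and then, are a little off and sometimes report something else, mostly with a low value. They report only what shows in the picture. A call takes as long as a camera call. They do not tell look-alikes from the thing itself.
- bot.regions_of(camera, label): "pixels" (480x640 bool, what is visible of it) and "point" ([row, column] in pixels, amid what is visible of it).
The state is a dict: "time": time; "q": joint angles; "qd": joint speeds; "joint_efforts": joint torques, N m; "ee_pos": TCP position; "tcp_rot": TCP orientation; "wrist_force": force on the tool from outside, world axes, zero at the start; "torque": the same for the moment, N m; "opening": finger opening in m.
Only numpy, scipy, OpenCV 4.12 (cv2) and the standard library are available. Lean on these libraries where they do the work, as an engineer would, in place of code of your own. Each camera call takes 0.05 s, during which the arm holds its last target. There are 200 camera calls.

TASK

Two look-alike lidded canisters hang by their back hooks on the bench rail: one is full of steel extruder dies, the other of light wooden ones, and only hefting them tells which is which. Lift them up off the rail and pack both into the plywood crate, the heavy one standing on the crate's floor first and then the light one stacked squarely on top of it, both upright and set down gently, not dropped. Leave the vase, bowl and cup where they stand.

Things in the scene. Friction and masses are not known exactly. Their poses are not given: they have to be found in the camera images.
- canister_a: Blue square canister, white fixed lid, closed, looks the same as its twin: 60 x 60 mm, 60 mm tall, flat top and bottom. Origin: centre of underside; z up, +x its back (hook side). Hangs level, underside 111 mm above the bench. In all it weighs 0.6-0.8 kg if it holds the steel dies, about 0.2 kg if the wooden ones; which of the two it is changes from run to run and cannot be seen.
- canister_b: Blue square canister, white fixed lid, closed, looks the same as its twin: 60 x 60 mm, 60 mm tall, flat top and bottom. Origin: centre of underside; z up, +x its back (hook side). Hangs level, underside 111 mm above the bench. In all it weighs 0.6-0.8 kg if it holds the steel dies, about 0.2 kg if the wooden ones; which of the two it is changes from run to run and cannot be seen.
- canister_a_hook (a point): Centre of the underside of this canister's steel back hook, 36 mm behind its centre, 54 mm above its underside; rests on the rail's upper bar. Strap 32 mm wide, 3 mm thick, 11 mm out, then a tongue down with a flared end; bar gap 8 mm wide, 14 mm deep: it must rise over 14 mm to come off the bar, towards its own -x. A round 4 mm rubber bumper low on its back leans on the lower bar.
- canister_b_hook (a point): Centre of the underside of this canister's steel back hook, 36 mm behind its centre, 54 mm above its underside; rests on the rail's upper bar. Strap 32 mm wide, 3 mm thick, 11 mm out, then a tongue down with a flared end; bar gap 8 mm wide, 14 mm deep: it must rise over 14 mm to come off the bar, towards its own -x. A round 4 mm rubber bumper low on its back leans on the lower bar.
- rail_rack: Fixed bench rail. Origin: on the bench under the middle of the bars; z up. Two flat steel bars 4 mm thick along its y at x = 0: the upper has its top 165 mm above the bench, the lower spans 114-128 mm. End posts at y = +-185 mm, 170 mm high; wooden foot 18 mm thick. The canisters hang on its -x side, centres 36 mm before the bars and 60-80 mm either side of the middle, backs to the bars.
- crate: Fixed open plywood packing crate, outside 146 (x) x 156 (y) x 75 mm high, walls and floor 8 mm thick, inside 130 x 140 mm. Origin: centre of the underside on the bench; the inner floor is 8 mm above it; z up.
- vase: Bystander: clay vase, 136 mm tall with its round 120 mm wooden bat, solid and loose. Origin: centre of the underside.
- bowl: Bystander: small white bowl, 90 mm across, 45 mm tall. Origin: centre of the underside.
- cup: Bystander: green glazed cup without a handle, 68 mm across, 80 mm tall. Origin: centre of the underside.
Not all that is in view belongs to the job. Of the things shaped like the crate, the plywood one is meant.

How it is judged:
By the outcome, as a careful person would: the job done as asked, in the order asked, and still so for the second after the job is handed in, with the robot touching nothing.
It also fails if it takes over 72 s, if anything falls off the work surface, if the arm or the gripper's body presses on something with over 40 N, if the wrist force passes 120 N, or if a joint passes its speed limit or range.

## Working session

There is one attempt and no reset: what is moved stays moved. The work goes in short steps, Python scripts to look and compute and a shell command to move; the robot and the scene stay as the last step left them, time stands still between calls to the robot, and variables do not carry over. Pictures are saved under pics/ and viewed, about 8 in all and at most 12, crops included, and the job is handed in when it is done.

```bash
ls; mkdir -p pics
cat > h.py <<'E'
import numpy as np, cv2
from workcell import bot
from scipy.spatial.transform import Rotation as R
def T(name):
    m=bot.camera_model(name)
    if 'rvec' in m:
        Rm=cv2.Rodrigues(np.array(m['rvec'],float))[0]; t=np.array(m['tvec']).ravel()
        W=np.eye(4); W[:3,:3]=Rm.T; W[:3,3]=-Rm.T@t
    else:
        o=bot.get_obs(); W=np.eye(4); W[:3,:3]=R.from_euler('xyz',o['tcp_rot'],degrees=True).as_matrix(); W[:3,3]=o['ee_pos']
        W=W@np.array(m['tool_from_camera'])
    return m,W
def snap(name):
    m,W=T(name); im,d=bot.camera(name)
    v,u=np.mgrid[:480,:640]
    P=np.stack([(u-m['cx'])/m['fx']*d,(v-m['cy'])/m['fy']*d,d],-1)@W[:3,:3].T+W[:3,3]
    P[d==0]=np.nan
    return im,P
def save(im,f): cv2.imwrite('pics/'+f,cv2.cvtColor(im,cv2.COLOR_RGB2BGR))
E
python3 - <<'E'
from h import *
print({k:v for k,v in bot.get_obs().items()})
for c in ['scene','side']:
    im,P=snap(c); save(im,c+'0.png'); np.save(c+'P.npy',P)
    for l in ['canister_a','canister_a_hook','rail_rack','crate','vase','bowl','cup']:
        for r in bot.regions_of(c,l)[:4]:
            q=P[r['pixels']]; q=q[~np.isnan(q[:,0])]
            if len(q): print(c,l,round(r['conf'],2),np.round(r['point']),len(q),np.percentile(q,[3,50,97],axis=0).round(3).tolist())
E
```

```text
pics
{'time': 0.0, 'q': array([7.11615686e+01, 5.01209589e+00, 1.00359720e+01, 9.51001470e+01,
       1.67979666e-03, 9.00005971e+01]), 'qd': array([ 0.08121098,  0.0162735 ,  0.1070207 , -0.03445959, -0.09351204,
        0.09167536]), 'joint_efforts': array([-3.61902792e-03, -5.20390034e+01,  4.64804614e+01,  1.66705210e-02,
        1.23076350e-05, -8.32999962e-07]), 'ee_pos': array([0.17751529, 0.52032937, 0.23058711]), 'tcp_rot': array([-8.99983210e+01,  7.62708517e-02,  7.11609715e+01]), 'wrist_force': array([ 0.51142462,  1.21942411, -0.78278595]), 'torque': array([-0.02309044,  0.03797686, -0.02029679]), 'opening': 0.08534440411353207}
scene canister_a 0.62 [261. 201.] 758 [[0.486, -0.321, 0.127], [0.531, -0.295, 0.169], [0.557, -0.264, 0.174]]
scene canister_a 0.56 [245. 255.] 794 [[0.489, -0.189, 0.118], [0.539, -0.164, 0.169], [0.565, -0.128, 0.174]]
scene canister_a 0.53 [298. 228.] 7818 [[0.509, -0.419, 0.006], [0.56, -0.242, 0.02], [0.608, -0.042, 0.164]]
scene canister_a_hook 0.69 [242. 252.] 713 [[0.497, -0.189, 0.127], [0.541, -0.165, 0.169], [0.565, -0.133, 0.174]]
sc
[... 1293 characters left out ...]
. 308.] 3056 [[0.53, 0.087, 0.003], [0.616, 0.183, 0.034], [0.689, 0.256, 0.074]]
side crate 0.68 [256. 222.] 3544 [[0.274, 0.076, 0.002], [0.346, 0.168, 0.026], [0.416, 0.232, 0.074]]
side crate 0.46 [296. 333.] 1186 [[0.489, -0.192, 0.111], [0.516, -0.172, 0.167], [0.557, -0.133, 0.172]]
side vase 0.58 [232. 392.] 1646 [[0.747, -0.036, 0.005], [0.78, -0.003, 0.073], [0.837, 0.052, 0.134]]
side bowl 0.67 [310. 256.] 948 [[0.329, -0.085, 0.0], [0.369, -0.033, 0.022], [0.405, -0.004, 0.045]]
side cup 0.85 [435. 294.] 1099 [[0.303, -0.402, 0.001], [0.334, -0.361, 0.04], [0.361, -0.341, 0.081]]
side cup 0.58 [297. 335.] 1194 [[0.489, -0.192, 0.11], [0.516, -0.172, 0.167], [0.557, -0.13, 0.172]]
```

View pics/scene0.png

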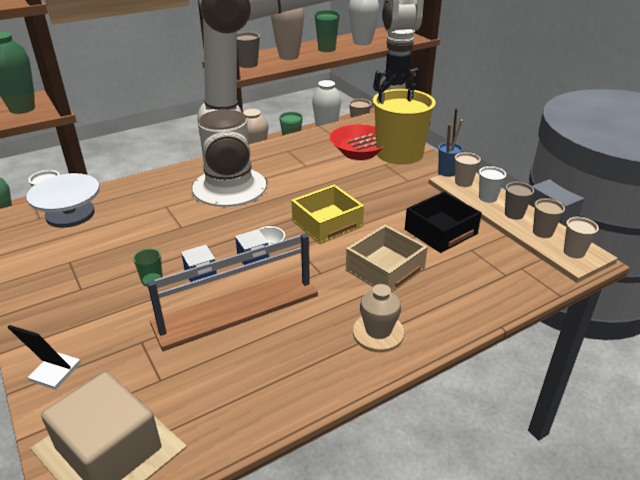

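View pics/side0.png

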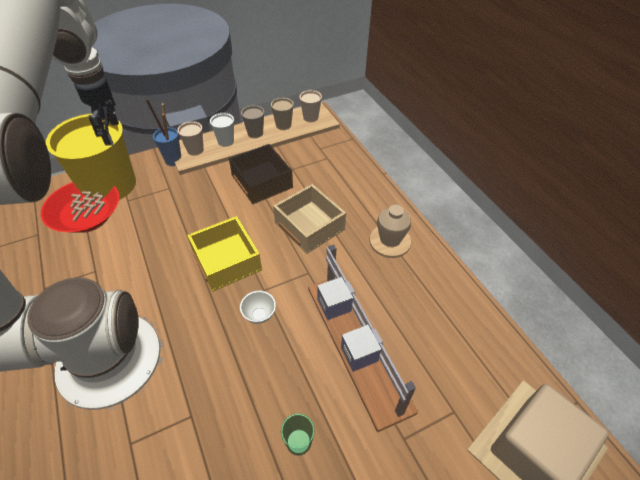

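The scene view shows three crate-like boxes: yellow at (330,212), plywood at (387,256) and black at (442,221). By the description I choose the plywood one. The two canisters hang at (199,262) and (253,245). The white bowl stands close to the second, and the vase is at (380,318).

Run:
```python
from h import *
for c in ['scene','side']:
    P=np.load(c+'P.npy'); im=cv2.cvtColor(cv2.imread(f'pics/{c}0.png'),cv2.COLOR_BGR2RGB).astype(int)
    x,y,z=P[...,0],P[...,1],P[...,2]
    def rect(m,n):
        r=cv2.minAreaRect(P[m][:,:2].astype(np.float32)); print(c,n,m.sum(),np.round(r[0],4),np.round(r[1],4),round(r[2],2),np.median(P[m],0).round(4))
    for n,(a,b) in dict(A=(-.345,-.24),B=(-.215,-.11)).items():
        m=(x>.46)&(x<.60)&(y>a)&(y<b)&(z>.163)&(z<.18)&(im.min(-1)>140); rect(m,'lid'+n)
    m=(x>.5)&(x<.77)&(y>.07)&(y<.28)&(z>.066)&(z<.085); m&=~((x<.52)&(y>.24)); rect(m,'rim')
    m=(x>.45)&(x<.65)&(y>-.46)&(y<-.02)&(z>.15)&(z<.172)&(im.max(-1)<150); q=P[m][:,:2]
    l=cv2.fitLine(q.astype(np.float32),cv2.DIST_HUBER,0,.01,.01).ravel(); print('bar',np.degrees(np.arctan2(l[1],l[0])),l,q.min(0),q.max(0))
crop=cv2.imread('pics/side0.png')[180:400,180:420]; cv2.imwrite('pics/crop.png',cv2.resize(crop,None,fx=2.7,fy=2.7,interpolation=cv2.INTER_CUBIC))
```

```text
scene lidA 491 [ 0.5198 -0.2872] [0.102  0.0757] 80.44 [ 0.521  -0.2912  0.1708]
scene lidB 439 [ 0.5258 -0.1618] [0.0991 0.074 ] 89.37 [ 0.5269 -0.1586  0.171 ]
scene rim 829 [0.6161 0.1776] [0.1523 0.1644] 14.34 [0.6242 0.1716 0.0738]
bar 86.97031 [ 0.05285346  0.9986023   0.5561189  -0.23294504] [ 0.48266378 -0.42063765] [ 0.58424884 -0.03467602]
side lidA 888 [ 0.5177 -0.2931] [0.1016 0.0718] 88.14 [ 0.5159 -0.2948  0.1693]
side lidB 699 [ 0.5249 -0.1592] [0.099  0.0717] 86.33 [ 0.5225 -0.1618  0.1694]
side rim 596 [0.613  0.1749] [0.1503 0.161 ] 13.2 [0.6096 0.1658 0.072 ]
bar 87.51702 [ 0.04332254  0.99906117  0.55053157 -0.21067771] [ 0.48063279 -0.42376257] [ 0.57837307 -0.03823678]
```

View pics/crop.png

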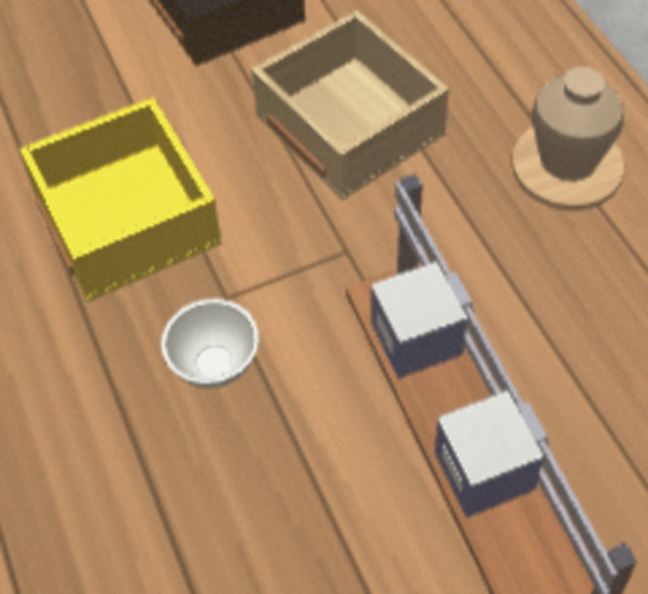

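The crop confirms plywood, with both canisters hooked on the rail. The lids match the given sizes and heights (z 0.17). Next I move to a wrist view above the rail.

```bash
python3 -m jog '[[0,0,0,1.3,0,0,0],[0,0,0,2.6,0,0,0],[0,0,0,3.9,0,0,0],[0,0,0,5.2,0,0,0]]'
for i in 1; do python3 -m jog '[[0,0.6,-1.5,0,0,0,0.15],[0,1.3,-3,0,0,0,0.3],[0,1.9,-4.5,0,0,0,0.45],[0,2.6,-6,0,0,0,0.6],[0,3.2,-7.5,0,0,0,0.75]]'; done
python3 - <<'E'
from h import *
print(bot.get_obs()['q'].round(1)); print(np.round(bot.camera_model('wrist')['tool_from_camera'],3).tolist())
E
```

```text
time: 1.2
ee_pos: [0.1775, 0.5203, 0.3626]
tcp_rot: [-90.0, -0.0, 71.2]
wrist_force: [-0.7, 0.7, 0.6]
opening: 0.0853
time: 1.7
ee_pos: [0.258, 0.3315, 0.3613]
tcp_rot: [-90.0, -0.0, 75.0]
wrist_force: [1.1, -0.0, 0.4]
opening: 0.0856
[ 52.1  -7.4  12.9 110.3  -0.   67.2]
[[1.0, -0.001, -0.0, -0.002], [0.0, -0.316, 0.949, -0.143], [-0.001, -0.949, -0.316, 0.083], [0.0, 0.0, 0.0, 1.0]]
```

```bash
for i in a; do
python3 -m jog '[[0,0.7,-1.5,0,0,0,0.15],[0,1.4,-3,0,0,0,0.3],[0,2.1,-4.4,0,0,0,0.45],[0,2.8,-5.9,0,0,0,0.6],[0,3.5,-7.4,0,0,0,0.75]]'
python3 -m jog '[[0,0.7,-1.5,0,0,0,0.15],[0,1.4,-3,0,0,0,0.3],[0,2.1,-4.4,0,0,0,0.45],[0,2.8,-5.9,0,0,0,0.6],[0,3.5,-7.4,0,0,0,0.75]]'
python3 -m jog '[[0,0.7,-1.5,0,0,0,0.15],[0,1.4,-3,0,0,0,0.3],[0,2.1,-4.4,0,0,0,0.45],[0,2.8,-5.9,0,0,0,0.6],[0,3.5,-7.4,0,0,0,0.75]]'; done | tail -5
python3 -m jog '[[0,0,0,0,0,0,0],[0,0,0,0,0,0,0]]' >/dev/null
python3 - <<'E'
from h import *
o=bot.get_obs(); print(o['q'].round(1),o['ee_pos'].round(4),o['tcp_rot'].round(1))
im,P=snap('wrist'); save(im,'w1.png'); np.save('w1.npy',P)
x,y,z=P[...,0],P[...,1],P[...,2]; im=im.astype(int)
for n,(a,b) in dict(A=(-.36,-.23),B=(-.22,-.09)).items():
    m=(x>.46)&(x<.56)&(y>a)&(y<b)&(z>.163)&(z<.18)&(im.min(-1)>120)
    r=cv2.minAreaRect(P[m][:,:2].astype(np.float32)); print(n,m.sum(),np.round(r[0],4),np.round(r[1],4),round(r[2],2),np.median(P[m],0).round(4))
m=(x>.5)&(x<.6)&(y>-.40)&(y<-.06)&(z>.158)&(z<.170)&(im.min(-1)<120)
q=P[m][:,:2]; l=cv2.fitLine(q.astype(np.float32),cv2.DIST_HUBER,0,.01,.01).ravel(); print('bar',m.sum(),np.degrees(np.arctan2(l[1],l[0])),l)
E
```

```text
time: 3.2
ee_pos: [0.5205, -0.2237, 0.3613]
tcp_rot: [-90.0, 0.0, 86.2]
wrist_force: [0.0, 0.4, -0.0]
opening: 0.0851
[-23.2  13.2  34.3 111.2   0.  -19.2] [ 0.5202 -0.2227  0.3604] [-89.9  -0.   86.1]
A 4693 [ 0.5168 -0.2929] [0.1298 0.0711] 86.26 [ 0.5149 -0.2934  0.1706]
B 4652 [ 0.5242 -0.1532] [0.1292 0.0712] 86.94 [ 0.522  -0.1611  0.1707]
bar 716 86.903946 [ 0.05400992  0.9985404   0.54888475 -0.22135206]
```

View pics/w1.png

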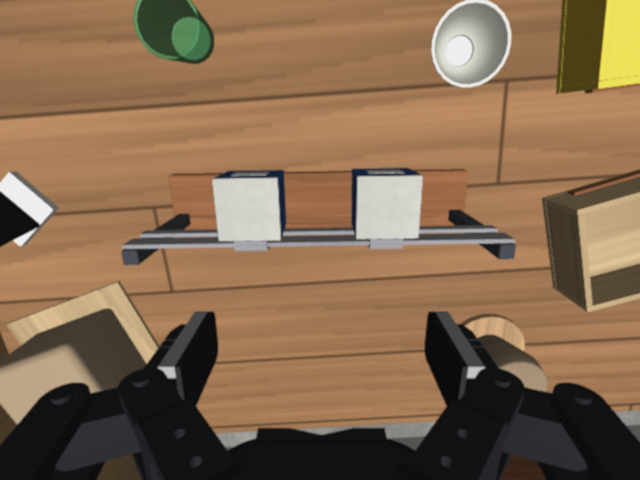

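The wrist view shows lids A at (249,209) and B at (388,206), hooks behind them on the bar, and plywood at right. I'll refine the lid centres in the rail frame.

Run:
```python
from h import *
P=np.load('w1.npy'); im=cv2.imread('pics/w1.png').astype(int)
t=np.radians(-3.1); c,s=np.cos(t),np.sin(t)
for n,(u0,u1) in dict(A=(205,295),B=(345,430)).items():
    m=np.zeros((480,640),bool); m[165:250,u0:u1]=1
    m&=(im.min(-1)>170)&(abs(P[...,2]-.171)<.005)
    q=P[m]; X=c*q[:,0]+s*q[:,1]; Y=-s*q[:,0]+c*q[:,1]
    ex=np.percentile(X,[1,50,99]); ey=np.percentile(Y,[1,50,99])
    h=lambda a:(a[0]+a[2])/2
    cx,cy=h(ex),h(ey); print(n,m.sum(),ex.round(4),ey.round(4),'centre',round(c*cx-s*cy,4),round(s*cx+c*cy,4))
    r=cv2.minAreaRect(q[:,:2].astype(np.float32)); print(np.round(r[0],4),np.round(r[1],4),r[2])
```

```text
A 3864 [0.4976 0.5254 0.5557] [-0.2938 -0.2652 -0.2362] centre 0.5115 -0.2931
[ 0.5124 -0.2933] [0.0592 0.061 ] 86.7509536743164
B 3875 [0.4974 0.5254 0.5555] [-0.1612 -0.1325 -0.1038] centre 0.5185 -0.1608
[ 0.5195 -0.1607] [0.0592 0.0609] 87.35568237304688
```

```bash
python3 -m jog '[[0,0,1.25,-1,0,0,0.1],[0,-0.05,2.5,-2,0,0,0.2],[0,-0.05,2.5,-3.4,0,0,0.2],[0,-0.05,2.5,-4.8,0,0,0.2],[0,-0.05,2.5,-5.8,0,0,0.2]]'
python3 -m jog '[[0,0,0,-1,0,0,0],[0,0,0,-2,0,0,0],[0,0,0,-3,0,0,0],[0,0,0,-3.6,0,0,0],[0,0,0,-3.6,0,0,0]]'
python3 -c "
from h import *
im,P=snap('wrist'); save(im,'w2.png'); o=bot.get_obs(); print(o['ee_pos'],o['wrist_force'])"
```

```text
time: 3.95
ee_pos: [0.5179, -0.1577, 0.2152]
tcp_rot: [-90.0, -0.0, 87.3]
wrist_force: [-0.6, -0.4, 0.4]
opening: 0.0852
time: 4.45
ee_pos: [0.5178, -0.1584, 0.1251]
tcp_rot: [-89.9, -0.0, 87.2]
wrist_force: [-1.1, 0.2, -0.6]
opening: 0.0856
[ 0.51845108 -0.1587796   0.12662971] [ 0.92456252 -0.07424815  0.62565689]
```

View pics/w2.png

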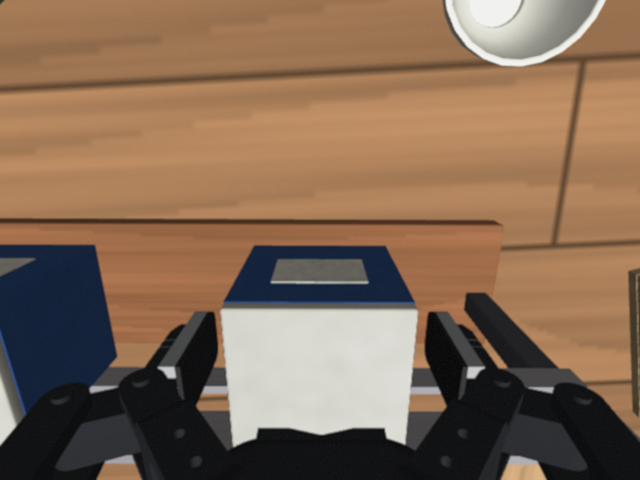

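The canister sits centred between the fingers. I'll close and heft within the hook's 14 mm.

```bash
python3 -m jog '[[1,0,0,0,0,0,0],[1,0,0,0,0,0,0],[1,0,0,0,0,0,0],[1,0,0,0,0,0,0],[1,0,0,0,0,0,0]]' 60
python3 -m jog '[[1,0,0,0,0,0,0],[1,0,0,0,0,0,0],[1,0,0,0,0,0,0]]'
python3 -m jog '[[1,0,0,0.1,0,0,0],[1,0,0,0.2,0,0,0],[1,0,0,0.3,0,0,0],[1,0,0,0.3,0,0,0],[1,0,0,0.3,0,0,0]]'
python3 -m jog '[[1,0,0,0,0,0,0],[1,0,0,0,0,0,0],[1,0,0,0,0,0,0]]'
python3 -c "
from h import *
print(np.mean([(bot.camera('wrist'),bot.get_obs()['wrist_force'])[1] for _ in range(3)],0), bot.get_obs()['torque'])"
```

```text
time: 5.0
ee_pos: [0.5195, -0.1595, 0.128]
tcp_rot: [-90.1, 0.0, 87.2]
wrist_force: [-1.1, 1.8, 7.2]
opening: 0.0597
time: 5.3
ee_pos: [0.5195, -0.1594, 0.128]
tcp_rot: [-90.1, 0.0, 87.2]
wrist_force: [-1.8, 2.1, 7.5]
opening: 0.0595
time: 5.8
ee_pos: [0.5193, -0.1596, 0.1341]
tcp_rot: [-90.1, 0.0, 87.2]
wrist_force: [4.3, -0.9, -1.4]
opening: 0.0591
time: 6.1
ee_pos: [0.5193, -0.1596, 0.1341]
tcp_rot: [-90.1, 0.0, 87.2]
wrist_force: [5.0, -1.0, -1.0]
opening: 0.0596
[ 5.877094   -0.72789921 -0.42063981] [-0.0668936  -0.96029708 -0.06400936]
```

The x drag of 5.9 N suggests the hook tongue is rubbing the bar, so I'll ease towards the rail and reweigh.

```bash
python3 -m jog '[[1,0.03,0,0.04,0,0,0],[1,0.06,0,0.08,0,0,0],[1,0.06,0,0.08,0,0,0],[1,0.06,0,0.08,0,0,0],[1,0.06,0,0.08,0,0,0]]'
cat > weigh.py <<'E'
from h import *
a=[]
for _ in range(5): bot.camera('wrist'); o=bot.get_obs(); a.append([*o['wrist_force'],*o['torque']])
print(np.mean(a,0).round(2),np.std(a,0).round(2),o['joint_efforts'].round(2))
E
python3 weigh.py
```

```text
time: 6.75
ee_pos: [0.5196, -0.1594, 0.1355]
tcp_rot: [-89.9, -0.0, 87.2]
wrist_force: [-4.9, 0.3, -1.8]
opening: 0.0594
[-5.35  0.34 -1.65  0.08  1.13 -0.03] [0.31 0.54 0.19 0.03 0.06 0.01] [ 6.700e-01 -5.178e+01  5.029e+01 -2.310e+00  3.500e-01 -2.000e-02]
```

```bash
python3 -m jog '[[1,-0.03,0,0.02,0,0,0],[1,-0.03,0,0.02,0,0,0],[1,-0.03,0,0.02,0,0,0]]'
python3 weigh.py
```

```text
time: 7.3
ee_pos: [0.5197, -0.1595, 0.1364]
tcp_rot: [-90.0, 0.0, 87.2]
wrist_force: [-1.2, -0.2, -2.1]
opening: 0.0593
[-1.7   0.16 -2.27  0.02  0.32  0.01] [0.35 0.26 0.5  0.01 0.02 0.02] [ 1.600e-01 -5.182e+01  4.868e+01 -5.300e-01  8.000e-02 -1.000e-02]
```

B is about 2.2 N, so it's the light one. I'll hang it back and go to A.

```bash
python3 -m jog '[[1,0,0,-0.12,0,0,0],[1,0,0,-0.24,0,0,0],[1,0,0,-0.36,0,0,0],[1,0,0,-0.36,0,0,0]]'
python3 -m jog '[[0.3,0,0,-0.03,0,0,0],[0,0,0,-0.03,0,0,0],[0,0,0,-0.03,0,0,0],[0,0,0,-0.03,0,0,0],[0,0,0,-0.03,0,0,0]]'
python3 -m jog '[[0,0,0,0.5,0,0,0],[0,0,0,1.5,0,0,0],[0,0,0,3,0,0,0],[0,0,0,4,0,0,0],[0,0,0,4.4,0,0,0]]'
python3 -m jog '[[0,-0.1,-1.5,0,0,0,0],[0,-0.2,-3.2,0,0,0,0],[0,-0.28,-4.8,0,0,0,0],[0,-0.28,-5.3,0,0,0,0],[0,-0.28,-5.3,0,0,0,0]]'
python3 - <<'E'
from h import *
print(bot.get_obs()['ee_pos'])
im,P=snap('wrist'); save(im,'w3.png')
for c in ['side']:
    im,P=snap(c); q=P[(P[...,0]>.45)&(P[...,0]<.6)&(P[...,1]>-.21)&(P[...,1]<-.12)&(P[...,2]>.165)&(P[...,2]<.185)]; print(np.median(q,0),len(q))
E
```

```text
time: 7.95
ee_pos: [0.5195, -0.1595, 0.1281]
tcp_rot: [-90.0, 0.0, 87.2]
wrist_force: [-6.4, -0.1, 7.0]
opening: 0.0594
time: 8.45
ee_pos: [0.5197, -0.1595, 0.1264]
tcp_rot: [-90.0, -0.0, 87.2]
wrist_force: [-0.0, -0.2, 0.7]
opening: 0.085
time: 8.95
ee_pos: [0.5204, -0.1597, 0.2401]
tcp_rot: [-90.2, 0.1, 87.2]
wrist_force: [-0.0, 0.1, 0.3]
opening: 0.0854
time: 9.45
ee_pos: [0.5122, -0.2933, 0.2355]
tcp_rot: [-89.9, -0.0, 87.0]
wrist_force: [0.1, 0.2, 0.7]
opening: 0.0854
[ 0.51219875 -0.29331714  0.23548377]
[ 0.51710559 -0.16225643  0.16936997] 617
```

View pics/w3.png

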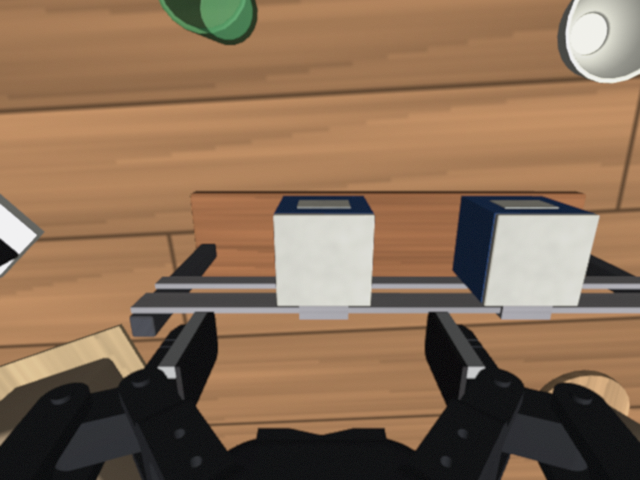

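B hangs again, and A is centred at (324,255). Descend, grip and heft A.

```bash
python3 -m jog '[[0,0,0,-1.2,0,0,0],[0,0,0,-2.5,0,0,0],[0,0,0,-3.6,0,0,0],[0,0,0,-4.35,0,0,0],[0,0,0,-4.35,0,0,0]]'
python3 -m jog '[[1,0,0,0,0,0,0],[1,0,0,0,0,0,0],[1,0,0,0,0,0,0],[1,0,0,0,0,0,0],[1,0,0,0,0,0,0]]' 80
python3 -m jog '[[1,0,0,0,0,0,0],[1,0,0,0.1,0,0,0],[1,0,0,0.2,0,0,0],[1,0,0,0.34,0,0,0],[1,0,0,0.34,0,0,0]]'
python3 weigh.py
```

```text
time: 10.05
ee_pos: [0.5116, -0.2897, 0.1251]
tcp_rot: [-89.8, -0.1, 87.3]
wrist_force: [-0.6, 0.3, -0.7]
opening: 0.0853
time: 10.55
ee_pos: [0.5133, -0.2918, 0.1298]
tcp_rot: [-90.1, 0.0, 87.2]
wrist_force: [-2.3, 3.7, 5.5]
opening: 0.0595
time: 11.05
ee_pos: [0.5132, -0.2918, 0.1358]
tcp_rot: [-90.0, -0.0, 87.2]
wrist_force: [4.2, 1.0, -7.1]
opening: 0.0594
[ 5.18  0.24 -8.06  0.1  -0.94  0.01] [0.62 0.35 0.14 0.02 0.04 0.03] [-1.810e+00 -6.241e+01  4.938e+01  1.750e+00 -7.600e-01  3.000e-02]
```

A is about 8 N, so it's the heavy one. Unhook it and carry it to the crate.

```bash
python3 -m jog '[[1,0.03,0,0.1,0,0,0],[1,0.03,0,0.3,0,0,0],[1,0.03,0,0.6,0,0,0],[1,0.03,0,0.9,0,0,0],[1,0.03,0,1.0,0,0,0]]'
python3 -m jog '[[1,-0.2,0,0.1,0,0,0],[1,-0.6,0,0.3,0,0,0],[1,-1.2,0,1.2,0,0,0],[1,-1.4,0,2.4,0,0,0],[1,-1.4,0,3.6,0,0,0]]'
python3 -m jog '[[1,0.4,0.8,0.2,0,0,0.15],[1,1,2.1,0.2,0,0,0.35],[1,1.6,3.4,0.2,0,0,0.6],[1,2.1,4.7,0.2,0,0,0.8],[1,2.6,6,0.2,0,0,1]]'
python3 -m jog '[[1,0.5,1.3,0,0,0,0.2],[1,1,2.6,0,0,0,0.5],[1,1.4,4,0,0,0,0.8],[1,1.6,5.2,0,0,0,1],[1,1.8,6.3,0,0,0,1.2]]'
python3 -m jog '[[1,0.2,1.2,0,0,0,0.2],[1,0.4,2.4,0,0,0,0.5],[1,0.6,3.6,0,0,0,0.7],[1,0.8,4.5,0,0,0,0.9],[1,0.9,4.9,0,0,0,1.1]]'
```

```text
time: 11.8
ee_pos: [0.5133, -0.2922, 0.1626]
tcp_rot: [-90.0, 0.0, 87.1]
wrist_force: [-0.9, -0.4, -8.4]
opening: 0.0593
time: 12.3
ee_pos: [0.4767, -0.2919, 0.2528]
tcp_rot: [-90.0, 0.0, 87.1]
wrist_force: [0.3, 0.2, -6.3]
opening: 0.0591
time: 12.8
ee_pos: [0.543, -0.1409, 0.2567]
tcp_rot: [-90.0, 0.0, 92.2]
wrist_force: [0.4, -0.4, -7.3]
opening: 0.0592
time: 13.3
ee_pos: [0.5878, 0.0167, 0.2566]
tcp_rot: [-90.0, -0.0, 98.2]
wrist_force: [1.0, -0.5, -7.3]
opening: 0.0594
time: 13.8
ee_pos: [0.6105, 0.1396, 0.2563]
tcp_rot: [-90.0, -0.0, 103.8]
wrist_force: [-0.3, -0.8, -7.6]
opening: 0.059
```

```bash
python3 -m jog '[[1,0,0,0,0,0,0],[1,0,0,0,0,0,0]]'|sed -n 2,3p
python3 - <<'E'
from h import *
im,P=snap('wrist'); save(im,'w4.png'); np.save('w4.npy',P)
x,y,z=P[...,0],P[...,1],P[...,2]
m=(x>.5)&(x<.74)&(y>.06)&(y<.29)&(z>.066)&(z<.083)
r=cv2.minAreaRect(P[m][:,:2].astype(np.float32)); print(m.sum(),np.round(r[0],4),np.round(r[1],4),r[2])
E
```

```text
ee_pos: [0.6106, 0.1372, 0.2564]
tcp_rot: [-90.0, 0.0, 103.6]
4285 [0.6115 0.1755] [0.1456 0.1563] 13.343780517578125
```

View pics/w4.png

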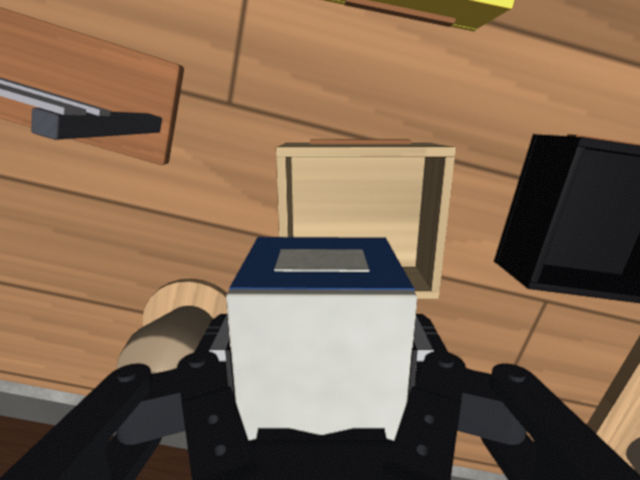

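The crate fits exactly at (0.6115, 0.1755), yaw 13.4, size 146 x 156 mm, in the picture at (365,220). Go over it and down.

```bash
python3 -m jog '[[1,0,0.5,0,0,0,0],[1,0.04,1.1,-0.3,0,0,0],[1,0.04,1.5,-1,0,0,0],[1,0.04,1.53,-2,0,0,0],[1,0.04,1.53,-3,0,0,0]]'
python3 -m jog '[[1,0,0,-0.9,0,0,0],[1,0,0,-1.9,0,0,0],[1,0,0,-2.9,0,0,0],[1,0,0,-3.7,0,0,0],[1,0,0,-4.1,0,0,0]]'
python3 -m jog '[[1,0,0,-0.3,0,0,0],[1,0,0,-0.6,0,0,0],[1,0,0,-0.9,0,0,0],[1,0,0,-1.1,0,0,0],[1,0,0,-1.1,0,0,0]]'
```

```text
time: 14.55
ee_pos: [0.6117, 0.1774, 0.1799]
tcp_rot: [-90.0, -0.0, 103.7]
wrist_force: [0.1, -0.3, -7.4]
opening: 0.0593
time: 15.05
ee_pos: [0.6106, 0.1766, 0.0759]
tcp_rot: [-89.8, -0.0, 103.7]
wrist_force: [-1.0, 0.1, -7.2]
opening: 0.0592
time: 15.55
ee_pos: [0.6116, 0.1762, 0.0507]
tcp_rot: [-90.0, 0.0, 103.7]
wrist_force: [-0.4, -0.5, -7.4]
opening: 0.0591
```

```bash
python3 -m jog '[[1,0,0,-0.2,0,0,0],[1,0,0,-0.4,0,0,0],[1,0,0,-0.6,0,0,0],[1,0,0,-0.75,0,0,0],[1,0,0,-0.75,0,0,0]]'
python3 -m jog '[[1,0,0,-0.04,0,0,0],[1,0,0,-0.08,0,0,0],[1,0,0,-0.12,0,0,0],[1,0,0,-0.12,0,0,0]]'
```

```text
time: 16.05
ee_pos: [0.6114, 0.1762, 0.0317]
tcp_rot: [-89.9, 0.0, 103.7]
wrist_force: [0.6, 0.1, -6.9]
opening: 0.0594
time: 16.45
ee_pos: [0.6118, 0.1763, 0.0295]
tcp_rot: [-90.0, 0.0, 103.7]
wrist_force: [0.4, 0.3, -7.0]
opening: 0.0594
```

```bash
python3 -m jog '[[1,0,0,-0.03,0,0,0],[1,0,0,-0.06,0,0,0],[1,0,0,-0.06,0,0,0]]'
python3 -m jog '[[1,0,0,-0.03,0,0,0],[1,0,0,-0.06,0,0,0],[1,0,0,-0.06,0,0,0]]'
```

```text
time: 16.75
ee_pos: [0.6118, 0.1763, 0.0279]
tcp_rot: [-90.0, 0.0, 103.7]
wrist_force: [0.1, -0.3, -6.8]
opening: 0.059
time: 17.05
ee_pos: [0.6119, 0.1763, 0.0271]
tcp_rot: [-90.0, 0.0, 103.7]
wrist_force: [-1.7, 0.7, -1.3]
opening: 0.0588
```

```bash
python3 -m jog '[[1,0,0,-0.04,0,0,0],[1,0,0,-0.04,0,0,0],[0.6,0,0,-0.04,0,0,0],[0.2,0,0,-0.04,0,0,0],[0.15,0,0,-0.04,0,0,0]]'
python3 -m jog '[[0.15,0,0,0,0,0,0],[0.15,0,0,0.4,0,0,0],[0.15,0,0,1.2,0,0,0],[0.15,0,0,2.2,0,0,0],[0.15,0,0,3.4,0,0,0]]'
python3 -m jog '[[0,0,0,1.4,0,0,0],[0,0,0,2.8,0,0,0],[0,0,0,4,0,0,0],[0,0,0,5,0,0,0],[0,0,0,5,0,0,0]]'
cat > lid.py <<'E'
from h import *
import sys
zt=float(sys.argv[1]); o=bot.get_obs(); print(o['ee_pos'].round(4))
im,P=snap('wrist'); save(im,sys.argv[2]); x,y,z=P[...,0],P[...,1],P[...,2]
m=(x>.53)&(x<.69)&(y>.1)&(y<.25)&(abs(z-zt)<.006)&(im.astype(int).min(-1)>150)&(np.ptp(im.astype(int),axis=-1)<25)
m=cv2.morphologyEx(m.astype(np.uint8),cv2.MORPH_OPEN,np.ones((25,25)))>0
r=cv2.minAreaRect(P[m][:,:2].astype(np.float32)); print(m.sum(),np.round(r[0],4),np.round(r[1],4),r[2],np.median(P[m],0))
E
python3 lid.py .068 w5.png
```

```text
time: 17.55
ee_pos: [0.6124, 0.1765, 0.0261]
tcp_rot: [-90.1, -0.0, 103.7]
wrist_force: [-0.2, -0.6, -0.3]
opening: 0.0728
time: 18.05
ee_pos: [0.6115, 0.1762, 0.1114]
tcp_rot: [-89.9, 0.0, 103.7]
wrist_force: [0.2, -0.0, -0.4]
opening: 0.0726
time: 18.55
ee_pos: [0.6128, 0.1766, 0.2406]
tcp_rot: [-90.4, -0.0, 103.7]
wrist_force: [0.7, -0.3, -0.1]
opening: 0.0854
[0.6128 0.1766 0.2406]
957 [0.6157 0.1904] [0.0269 0.0293] 13.8189697265625 [0.61559607 0.19014759 0.0678261 ]
```

View pics/w5.png

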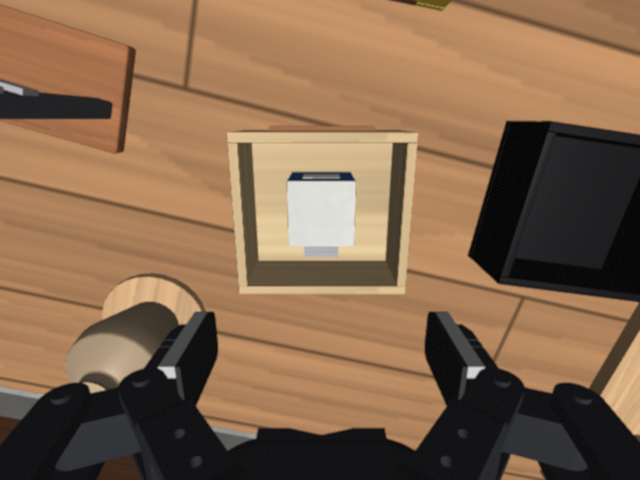

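A stands square in the crate, lid at (321,210). I'll measure the lid properly with the arm settled.

```bash
cat > lid.py <<'E'
from h import *
import sys
zt=float(sys.argv[1]); o=bot.get_obs(); print(o['ee_pos'].round(4),o['tcp_rot'].round(2))
im,P=snap('wrist'); x,y,z=P[...,0],P[...,1],P[...,2]
m=(x>.53)&(x<.69)&(y>.1)&(y<.25)&(abs(z-zt)<.012)&(im.astype(int).min(-1)>195)
m=cv2.morphologyEx(m.astype(np.uint8),cv2.MORPH_OPEN,np.ones((5,5)))
n,l,st,_=cv2.connectedComponentsWithStats(m); m=l==1+st[1:,4].argmax()
r=cv2.minAreaRect(P[m][:,:2].astype(np.float32)); print(m.sum(),np.round(r[0],4),np.round(r[1],4),r[2],np.percentile(P[m],[2,50,98],axis=0).round(4).tolist())
E
python3 -m jog '[[0,0,0,0,0,0,0],[0,0,0,0,0,0,0]]'>/dev/null; python3 lid.py .068
```

```text
[0.6115 0.1762 0.2344] [-89.9    0.   103.66]
4271 [0.6113 0.1753] [0.06   0.0587] 13.41028881072998 [[0.5805, 0.1454, 0.0662], [0.6093, 0.175, 0.0679], [0.6401, 0.2045, 0.0693]]
```

A is at (0.6113, 0.1753), lid z 0.068, flat. Now back to B.

```bash
python3 -m jog '[[0,-0.3,-1.3,0,0,0,-0.3],[0,-0.7,-2.7,0,0,0,-0.65],[0,-1.1,-4.1,0,0,0,-1],[0,-1.5,-5.5,0,0,0,-1.35],[0,-1.9,-6.9,0,0,0,-1.7]]'
python3 -m jog '[[0,-0.4,-1.4,0,0,0,-0.35],[0,-0.8,-2.8,0,0,0,-0.7],[0,-1.2,-4.2,0,0,0,-1.1],[0,-1.5,-5.5,0,0,0,-1.4],[0,-1.8,-6.53,0,0,0,-1.65]]'
python3 -m jog '[[0,0,0,0,0,0,0],[0,0,0,0,0,0,0]]'
python3 - <<'E'
from h import *
im,P=snap('wrist'); x,y,z=P[...,0],P[...,1],P[...,2]
m=(x>.46)&(x<.552)&(y>-.22)&(y<-.1)&(abs(z-.171)<.007)&(im.astype(int).min(-1)>185)
m=cv2.morphologyEx(m.astype(np.uint8),cv2.MORPH_OPEN,np.ones((5,5)))
n,l,st,_=cv2.connectedComponentsWithStats(m); m=l==1+st[1:,4].argmax()
r=cv2.minAreaRect(P[m][:,:2].astype(np.float32)); print(m.sum(),np.round(r[0],4),np.round(r[1],4),r[2])
E
```

```text
time: 19.35
ee_pos: [0.5634, 0.0025, 0.2347]
tcp_rot: [-89.9, -0.0, 95.1]
wrist_force: [0.7, 0.3, 0.3]
opening: 0.0853
time: 19.85
ee_pos: [0.5184, -0.1611, 0.2348]
tcp_rot: [-89.9, -0.0, 86.8]
wrist_force: [0.0, 0.3, -0.3]
opening: 0.0854
time: 20.05
ee_pos: [0.519, -0.1597, 0.235]
tcp_rot: [-90.0, -0.0, 86.9]
wrist_force: [-0.3, 0.0, -0.8]
opening: 0.0857
8529 [ 0.5193 -0.1608] [0.059  0.0617] 87.1021499633789
```

```bash
python3 -m jog '[[0,0.03,-0.04,-1.2,0,0,0],[0,0.03,-0.04,-2.5,0,0,0],[0,0.03,-0.04,-3.6,0,0,0],[0,0.03,-0.04,-4.32,0,0,0],[0,0.03,-0.04,-4.32,0,0,0]]'
python3 -m jog '[[1,0,0,0,0,0,0],[1,0,0,0,0,0,0],[1,0,0,0,0,0,0],[1,0,0,0,0,0,0],[1,0,0,0,0,0,0]]' 50
python3 -m jog '[[1,0,0,0,0,0,0],[1,0,0,0.1,0,0,0],[1,0,0,0.2,0,0,0],[1,0,0,0.34,0,0,0],[1,0,0,0.34,0,0,0]]'
```

```text
time: 20.6
ee_pos: [0.519, -0.1589, 0.1246]
tcp_rot: [-89.7, -0.1, 87.0]
wrist_force: [-0.4, -1.4, 0.0]
opening: 0.0851
time: 21.1
ee_pos: [0.5208, -0.1599, 0.1292]
tcp_rot: [-90.1, -0.0, 86.9]
wrist_force: [-1.0, 6.8, 6.2]
opening: 0.0596
time: 21.6
ee_pos: [0.5202, -0.1608, 0.1365]
tcp_rot: [-90.0, 0.0, 86.9]
wrist_force: [-0.2, 0.6, -1.1]
opening: 0.0593
```

```bash
python3 -m jog '[[1,0,0,0.1,0,0,0],[1,0,0,0.3,0,0,0],[1,0,0,0.6,0,0,0],[1,0,0,0.9,0,0,0],[1,0,0,1.0,0,0,0]]'
python3 -m jog '[[1,-0.2,0,0.1,0,0,0],[1,-0.6,0,0.3,0,0,0],[1,-1.2,0,1.2,0,0,0],[1,-1.4,0,2.4,0,0,0],[1,-1.4,0,3.6,0,0,0]]'
python3 -m jog '[[1,0.3,0.8,0.1,0,0,0.2],[1,0.9,2,0.2,0,0,0.5],[1,1.5,3.4,0.2,0,0,0.8],[1,2,4.8,0.2,0,0,1.1],[1,2.6,6.2,0.2,0,0,1.4]]'
python3 -m jog '[[1,0.5,1.4,0,0,0,0.4],[1,1,2.8,0,0,0,0.8],[1,1.5,4.2,0,0,0,1.2],[1,1.9,5.4,0,0,0,1.6],[1,2.3,6.5,0,0,0,1.9]]'
python3 -m jog '[[1,0.1,0.4,0,0,0,0],[1,0.1,0.8,0,0,0,0],[1,0.1,0.8,0,0,0,0],[1,0.1,0.8,0,0,0,0]]'
```

```text
time: 22.1
ee_pos: [0.5205, -0.1606, 0.1624]
tcp_rot: [-90.1, 0.0, 86.9]
wrist_force: [0.6, 0.0, -1.5]
opening: 0.0597
time: 22.6
ee_pos: [0.4834, -0.1604, 0.2524]
tcp_rot: [-90.0, -0.0, 86.9]
wrist_force: [0.3, 0.6, -2.1]
opening: 0.0596
time: 23.1
ee_pos: [0.5495, -0.0043, 0.2565]
tcp_rot: [-90.0, 0.0, 94.0]
wrist_force: [0.3, -0.3, -2.1]
opening: 0.0593
time: 23.6
ee_pos: [0.6072, 0.1583, 0.2562]
tcp_rot: [-90.0, -0.0, 103.5]
wrist_force: [-0.1, -0.3, -2.4]
opening: 0.0597
time: 24.0
ee_pos: [0.6098, 0.1763, 0.2564]
tcp_rot: [-90.0, 0.0, 103.4]
wrist_force: [-1.4, -0.0, -2.3]
opening: 0.0593
```

```bash
python3 -m jog '[[1,0.1,0,-1,0,0,0],[1,0.1,0,-2.3,0,0,0],[1,0.1,0,-3.6,0,0,0],[1,0.1,0,-4.8,0,0,0],[1,0.1,0,-5.5,0,0,0]]'
python3 -m jog '[[1,0,0,-0.2,0,0,0],[1,0,0,-0.4,0,0,0],[1,0,0,-0.6,0,0,0],[1,0,0,-0.75,0,0,0],[1,0,0,-0.75,0,0,0]]'
python3 -m jog '[[1,0,0,-0.05,0,0,0],[1,0,0,-0.1,0,0,0],[1,0,0,-0.15,0,0,0],[1,0,0,-0.15,0,0,0]]'
```

```text
time: 24.5
ee_pos: [0.6115, 0.1754, 0.1161]
tcp_rot: [-89.9, 0.0, 103.3]
wrist_force: [0.2, 0.1, -2.2]
opening: 0.0596
time: 25.0
ee_pos: [0.6127, 0.177, 0.0999]
tcp_rot: [-90.0, 0.0, 103.4]
wrist_force: [0.1, -0.3, -1.4]
opening: 0.0594
time: 25.4
ee_pos: [0.6125, 0.177, 0.0959]
tcp_rot: [-90.0, 0.0, 103.4]
wrist_force: [0.4, -0.8, -2.1]
opening: 0.0594
```

Lower slowly, with a −1 mm correction in y.

```bash
python3 -m jog '[[1,0,-0.04,-0.05,0,0,0],[1,0,-0.04,-0.1,0,0,0],[1,0,-0.04,-0.15,0,0,0],[1,0,-0.04,-0.2,0,0,0],[1,0,-0.04,-0.2,0,0,0]]'
python3 -m jog '[[1,0,0,-0.03,0,0,0],[1,0,0,-0.06,0,0,0],[1,0,0,-0.06,0,0,0]]'
python3 -m jog '[[1,0,0,-0.03,0,0,0],[1,0,0,-0.06,0,0,0],[1,0,0,-0.06,0,0,0]]'
```

```text
time: 25.9
ee_pos: [0.6125, 0.176, 0.0908]
tcp_rot: [-90.0, 0.0, 103.4]
wrist_force: [-0.4, -0.0, -2.1]
opening: 0.0597
time: 26.2
ee_pos: [0.6125, 0.176, 0.0894]
tcp_rot: [-90.0, 0.0, 103.4]
wrist_force: [0.3, -0.5, -2.1]
opening: 0.0597
time: 26.5
ee_pos: [0.6126, 0.176, 0.0879]
tcp_rot: [-90.0, 0.0, 103.4]
wrist_force: [-0.0, -0.4, -2.1]
opening: 0.0596
```

```bash
python3 -m jog '[[1,0,0,-0.02,0,0,0],[1,0,0,-0.04,0,0,0],[1,0,0,-0.04,0,0,0]]'
python3 -m jog '[[1,0,0,-0.02,0,0,0],[1,0,0,-0.04,0,0,0],[1,0,0,-0.04,0,0,0]]'
```

```text
time: 26.8
ee_pos: [0.6126, 0.176, 0.0869]
tcp_rot: [-90.0, -0.0, 103.4]
wrist_force: [0.3, -0.0, -1.8]
opening: 0.0594
time: 27.1
ee_pos: [0.6127, 0.176, 0.0863]
tcp_rot: [-90.0, -0.0, 103.4]
wrist_force: [-0.8, -0.1, 1.4]
opening: 0.0595
```

```bash
python3 -m jog '[[0.8,0,0,0,0,0,0],[0.6,0,0,0,0,0,0],[0.3,0,0,0,0,0,0],[0.15,0,0,0,0,0,0],[0.15,0,0,0,0,0,0]]'
python3 -m jog '[[0.15,0,0,0.2,0,0,0],[0.15,0,0,0.8,0,0,0],[0.15,0,0,1.8,0,0,0],[0.15,0,0,3,0,0,0],[0.15,0,0,4.2,0,0,0]]'
python3 -m jog '[[0,0,0,0.8,0,0,0],[0,0,0,1.6,0,0,0],[0,0,0,2,0,0,0],[0,0,0,2,0,0,0],[0,0,0,2,0,0,0]]'
python3 lid.py .128
python3 - <<'E'
from h import *
im,P=snap('side'); s=[im]
for l in ['vase','bowl','cup']:
    for r in bot.regions_of('side',l)[:1]:
        q=P[r['pixels']]; q=q[~np.isnan(q[:,0])]; print(l,r['conf'],np.percentile(q,[3,50,97],axis=0).round(3).tolist())
im,P=snap('scene'); s.append(im)
save(np.hstack([cv2.resize(s[0][120:360,200:440],(400,400)),cv2.resize(s[1][140:340,290:490],(400,400))]),'end.png')
E
```

```text
time: 27.6
ee_pos: [0.6127, 0.1761, 0.086]
tcp_rot: [-90.0, 0.0, 103.4]
wrist_force: [-0.6, 0.3, -1.0]
opening: 0.0725
time: 28.1
ee_pos: [0.6125, 0.176, 0.1935]
tcp_rot: [-90.1, -0.0, 103.4]
wrist_force: [0.5, 0.0, 0.0]
opening: 0.0727
time: 28.6
ee_pos: [0.6126, 0.176, 0.2406]
tcp_rot: [-90.0, 0.0, 103.4]
wrist_force: [-0.2, -0.2, 0.1]
opening: 0.0854
[0.6126 0.176  0.2406] [-89.98   0.   103.41]
6028 [0.6109 0.1746] [0.0605 0.0589] 13.705347061157227 [[0.58, 0.1445, 0.1265], [0.6089, 0.1743, 0.1279], [0.6397, 0.2039, 0.1292]]
vase 0.93 [[0.746, -0.036, 0.004], [0.78, -0.003, 0.07], [0.837, 0.053, 0.134]]
bowl 0.61 [[0.33, -0.085, 0.003], [0.369, -0.032, 0.021], [0.406, -0.006, 0.045]]
cup 0.97 [[0.303, -0.402, 0.001], [0.334, -0.361, 0.04], [0.361, -0.342, 0.08]]
```

View pics/end.png

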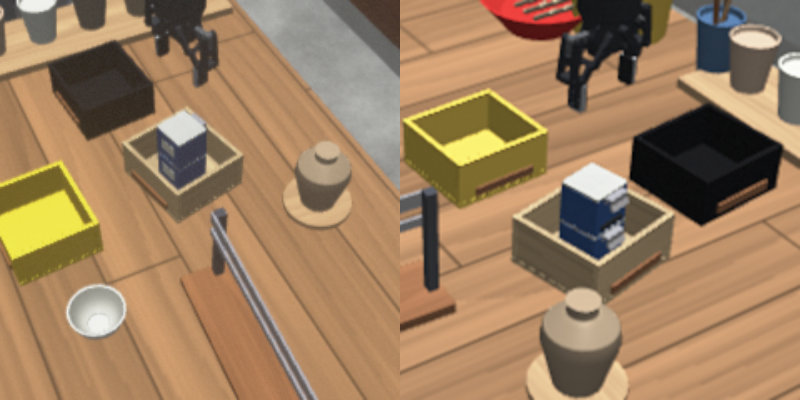

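The crop shows both canisters stacked squarely in the plywood crate, at (180,150) and (595,210). The rail is empty, the gripper is clear, and the vase, bowl and cup haven't moved.

```bash
python3 -c "
from workcell import bot
print(bot.job_done())"
```

```text
the job is handed in; nothing more can be done
None
```

Both canisters are packed in the plywood crate, heavy one on the floor and light one stacked on top. I handed the job in at about 29 s of the 72 s allowed.

- **Hefting:** I lifted each canister within its hook's play. The one I called B weighed about 2.2 N (light), so I hung it back on the rail. The other, A, weighed about 8 N (heavy). The first heft of B was disturbed by about 5 N of sideways rubbing on the bar, so I re-centred it and weighed again. A rubbed by about the same amount when hefted, but read 7–8 N once it was off the rail.
- **Placing:** I lowered A onto the crate floor and B onto A until the wrist force showed contact, then released.
- **Final checks:**
  - The two lid centres agree within about 1 mm and 0.3° in yaw.
  - B's lid is flat at z = 0.128, as expected for the stack.
  - The vase, bowl and cup are within about 2 mm of where they started, which is the measuring noise.
  - The gripper is clear of everything.
- **Failed check:** My first measurement of A's lid in the crate failed because of a poor image mask. I repeated it with the arm settled, and no final check disagreed.

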